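# Take the finished earring stand out of the angle vise

## Task

The brass earring stand in the tilted vise is finished. Slide the vise's moving jaw fully open (up the slope) while the stand stays in place, then lift the stand out and set it down gently, standing upright on its foot on the floor of the black tray beside the vise; let go, leave the jaw open and leave the other things on the bench where they are.

Things in the scene. Friction and masses are not known exactly. Their poses are not given: they have to be found in the camera images.
- vise: grey angle vise, fixed; base 165 x 120 mm. Origin: on its underside, 30 mm from the low end, mid-width, z up. Its bed slopes up at 30 deg towards its own +x: up-slope u = (cos30, 0, sin30), bed normal n = (-sin30, 0, cos30) in its frame. The bed (165 mm long, 90 wide) has its low end at (-10, 0, 42) mm; there the fixed jaw stands along n, 22 mm thick, 38 mm high.
- jaw (a joint): opening of the moving jaw in m: 0 to 0.003 at the start (shut), 0.045 fully open; grows up-slope (along u). Slides stiffly (about 10 N) and stays where left. Steel block 84 mm wide, 70 mm long along u, its top 42 mm above the bed, hollow below: it covers the stand's foot, so the stand cannot be lifted until the jaw is slid back at least 37 mm.
- jaw_fin (a point): point in the fin that stands on the moving jaw, by which the jaw is moved; 65 mm above the bed along n, mid-width. The fin is 14 mm thick along u, 50 mm wide, and spans 42 to 78 mm above the bed. Axes: x = u, z = n. Shut, there are 51 mm of free space along u between the fin and the stand's plate.
- stand: brass earring stand, L-shaped, about 0.4 kg: foot 44 x 110 x 10 mm (x, y, z) and an upright plate 8 mm thick, 110 mm wide, reaching z = 85 mm, on the foot's -x edge (x = -22 to -14 mm), with two rows of small holes. Origin: centre of the foot's underside; z up the plate. In the vise the foot lies on the bed, pointing up-slope under the moving jaw: its z is n, its x is u.
- tray: empty black tray, fixed, 180 x 170 mm outside (x, y), walls 5 mm thick and 22 mm high, floor 5 mm thick. Origin: centre of its underside, z up.
- bottle: bystander: amber bottle, 44 mm across, 95 mm high; origin at the underside
- hammer: bystander: small hammer lying flat, 200 mm long along its x
- pliers: bystander: pliers with red grips lying flat, about 155 mm long along x, 11 mm high
- bench_block: bystander: steel bench block 65 x 65 x 20 mm; origin at the underside
- bench_pin: bystander: wooden bench pin 130 x 60 x 16 mm with a steel strip on it; origin at the underside
- jar: bystander: open glass jar, 60 mm across, 60 mm high; origin at the underside
Not all that is in view belongs to the job. What is shaped like the stand but orange or white is not meant. What is shaped like the vise but red is not meant.

How it is judged (in metres and radians):
On the way, in this order (a step that is already met when the one before it is completed fails the run):
1. the moving jaw is open by at least 39 of its 45 mm while the stand is still in the vise (within 25 mm of its start) (value of joint jaw above 0.039 m and distance of stand from where it was at the start of the episode below 0.025 m), for 0.2 s.
2. the stand is held in the fingers, lifted clear of the vise (at least 80 mm from where it was) and touches it no more (distance of stand from where it was at the start of the episode above 0.08 m and contact force between the fingers and stand above 0.5 N and contact force between stand and vise below 0.1 N), for 0.1 s.
At the end, for the whole second after the job is handed in: The stand stands upright (within 0.1 rad) inside the tray with its foot on the tray's floor (underside less than 11 mm above the tray's underside), at rest; the jaw is still open by more than 35 mm (angle between stand's own z axis and vertical below 0.1 rad and x of stand in the frame of tray between -0.08 and 0.08 m and y of stand in the frame of tray between -0.08 and 0.08 m and z of stand in the frame of tray below 0.011 m and linear speed of stand below 0.02 m/s and angular speed of stand below 0.1 rad/s and value of joint jaw above 0.035 m); the robot touches nothing.
It fails at once if a bystander is moved more than 30 mm from its start (distance of any of bottle, hammer, pliers, bench_block, bench_pin, jar from where it was at the start of the episode above 0.03 m).
It fails at once if the stand is dropped or banged into the tray (contact force over 80 N) (contact force between stand and tray above 80 N).
It also fails if it takes over 51 s, if anything falls off the work surface, if the arm or the gripper's body presses on something with over 40 N, if the wrist force passes 120 N, or if a joint passes its speed limit or range.

## Robot

A 6-joint arm with a two-finger parallel gripper is mounted at the origin on the work surface. World frame = base frame: x ahead of the robot, y to its left, z up, the work surface at z = 0. Lengths are in m, angles in degrees, forces in N, time in s.
With the tool pointing down it reaches from about 0.4 to 0.825 m from the base axis. Payload 7 kg.
Tool frame: the origin (TCP) lies midway between the tips of the shut fingers; the grasp point (between the pads) lies 19 mm behind it (r.grip_depth is the distance from the TCP to the grasp point, in m); z points along the fingers, y is the line along which they close (so a half turn about z gives the same grasp; the last joint's range is limited). The gripper opens to 88 mm and grips with 3 to 60 N. Pads are 19 mm wide; open, the fingers measure 130 mm over their backs; the gripper's body (78 mm by 193 mm) begins 47 mm behind the grasp point.
Start: joints at [-56.603, 20.546, 0.682, 0, -70.136, -16.507], TCP at [0.196, -0.646, 0.227] pointing down, gripper open.
Joint ranges: [-176.03, 176.03], [-82.01, 121.73], [-58.28, 71.71], [-173.87, 95.51], [-174.79, -0.11], [-173.66, 173.66]. Speed limits (degrees/s): [136.94, 136.94, 172.46, 180, 180, 180].

## Interface

Orientations are given as [roll, pitch, yaw] about the fixed x, y, z axes, in that order (R = Rz(yaw) Ry(pitch) Rx(roll)).
In Python, from plant import r, capture, close_job, search_frame, outline_of gives the robot as it stands.
- The arm moves only by the shell command python3 -m creep 'ROWS' [FORCE]. ROWS is JSON, a list of rows, each a list of 7 numbers: the finger opening in mm, from 0 to 87.6, then the shift along the world's x, y, z in units of 25 mm (1.0 is 25 mm), then the turn, a rotation vector about the world's x, y, z in degrees. In form: [[hand, x, y, z, ax, ay, az], ...]. A call has 1 to 8 rows; each row shifts and turns the commanded pose from where the row before left it; what a row does not reach is not made up. A row lasts 1/12 s, in which the tool goes at most 41.7 mm and 7.16 degrees, less where a joint would pass 70% of its speed; a pose out of reach is approached as far as the arm can. A call is refused whole if a number of a shift passes 1 or a number of a turn 7.16, either way. A call with a gripper value outside its range is refused whole. The fingers move at their own pace and stop on an object; FORCE is the grip in N (left out, the last holds). Time passes only in rows, so rows that do not move let the fingers close. It gives the time, the measured TCP pose, the force, the opening and the grip force at its end, in the units of the state.
- r.get_state(): the state, without advancing time (a new reading comes with each control period).
- capture(name): name is "side" or "top" or "wrist"; returns a dict with "frame" (384x512x3 uint8, red, green, blue), "K" (3x3 intrinsics, pixels), "origin" and "rotation" of the camera in the world. Camera axes: x right, y down, z forward; pixel columns grow to the right and rows downward; lengths in m; the calibration is good to about 2 mm. A picture is of the moment at which its call begins. There is no depth.
- close_job(): hands the job in; it is judged then, once.
Trained networks look in a picture, given as the dict that the camera call returned (one of the last four; its "shot" number tells which), for a name from the list of things; names that differ only in an ending like _2 or _b are one class to them, and where a whole thing is asked for, a point or a joint stands for the part that bears it (a point fixed in the world has none). Each returns a list of dicts, best first, with "conf" (0 to 1); they miss things now and then, are a little off and sometimes report something else, mostly with a low value. They report only what shows in the picture. A call takes as long as a camera call. They do not tell look-alikes from the thing itself.
- search_frame(picture, target): "bbox" ([left, top, right, bottom] in pixels, round what is visible of it).
- outline_of(picture, target): "region" (384x512 bool, what is visible of it) and "bbox" ([left, top, right, bottom] in pixels, round what is visible of it).
The state is a dict: "time_s": time; "joints": joint angles; "qd": joint speeds; "joint_torque": joint torques, N m; "tcp_pos": TCP position; "eef_rot": TCP orientation; "contact_force": force on the tool from outside, world axes, zero at the start; "moment": the same for the moment, N m; "gripper_width": finger opening in m; "gripper_force": force on a finger pad.
Only numpy, scipy, OpenCV 4.12 (cv2) and the standard library are available. Lean on these libraries where they do the work, as an engineer would, in place of code of your own. Each camera call takes 0.05 s, during which the arm holds its last target. There are 200 camera calls.

## Working session

There is one attempt and no reset: what is moved stays moved. The work goes in short steps, Python scripts to look and compute and a shell command to move; the robot and the scene stay as the last step left them, time stands still between calls to the robot, and variables do not carry over. Pictures are saved under pics/ and viewed, at most 10 in all, crops included, and the job is handed in when it is done.

```bash
ls; mkdir -p pics
python3 - <<'E'
from plant import r,capture,search_frame
import cv2,numpy as np
s=r.get_state();print(s['time_s'],s['tcp_pos'],s['eef_rot'],r.grip_depth)
for n in("top","side"):
    p=capture(n);cv2.imwrite(f"pics/{n}0.png",cv2.resize(p["frame"][:,:,::-1],(768,576)))
    np.set_printoptions(precision=4,suppress=True)
    print(n,p["K"].tolist(),p["origin"],p["rotation"].tolist())
    for t in("vise","jaw_fin","stand","tray"):
        print(t,[(np.round(d["bbox"]).tolist(),round(d["conf"],2)) for d in search_frame(p,t)[:4]])
E
```

```text
pics
0.0 [ 0.19595262 -0.64543572  0.22563834] [ 1.79907151e+02 -9.33264182e-03 -1.63113592e+02] 0.0188
top [[443.56413631697893, 0.0, 252.59850049906564], [0.0, 443.56413631697893, 191.82921628248783], [0.0, 0.0, 1.0]] [ 0.2398 -0.0146  1.4575] [-171.54524739706218, 0.7703383970201079, -88.97485332278322]
vise [([294.0, 113.0, 356.0, 184.0], 0.91), ([358.0, 251.0, 384.0, 281.0], 0.86)]
jaw_fin [([308.0, 134.0, 342.0, 169.0], 0.94)]
stand [([299.0, 141.0, 342.0, 176.0], 0.92), ([291.0, 200.0, 331.0, 233.0], 0.92), ([183.0, 203.0, 222.0, 231.0], 0.88)]
tray []
side [[357.86960747628154, 0.0, 252.52522724134465], [0.0, 357.86960747628154, 196.20812864314829], [0.0, 0.0, 1.0]] [0.0635 0.69   0.8935] [-133.89923488591347, -1.153173249233068, -149.61988077055054]
vise [([234.0, 135.0, 275.0, 192.0], 0.94), ([306.0, 157.0, 341.0, 192.0], 0.46)]
jaw_fin [([240.0, 144.0, 265.0, 164.0], 0.95)]
stand [([282.0, 183.0, 311.0, 214.0], 0.86), ([242.0, 159.0, 274.0, 170.0], 0.75), ([225.0, 258.0, 271.0, 290.0], 0.68), ([242.0, 142.0, 268.0, 162.0], 0.64)]
tray [([118.0, 233.0, 206.0, 302.0], 0.94)]
```

View pics/top0.png

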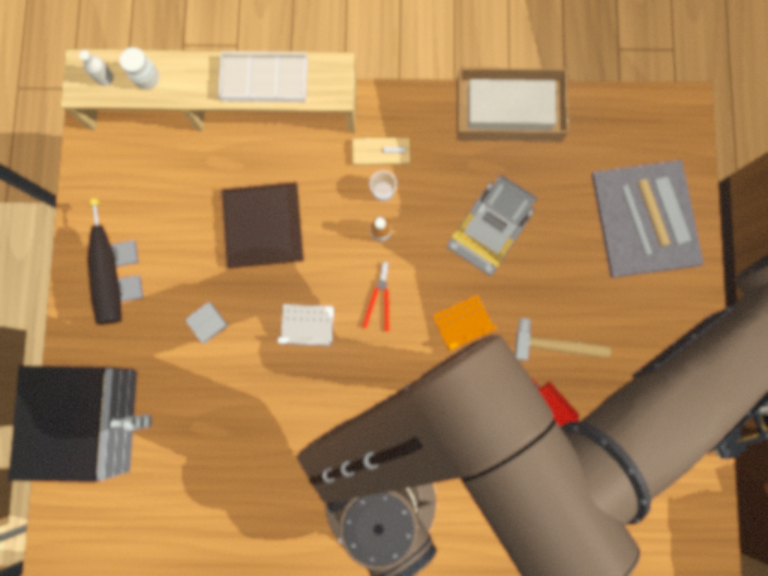

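View pics/side0.png

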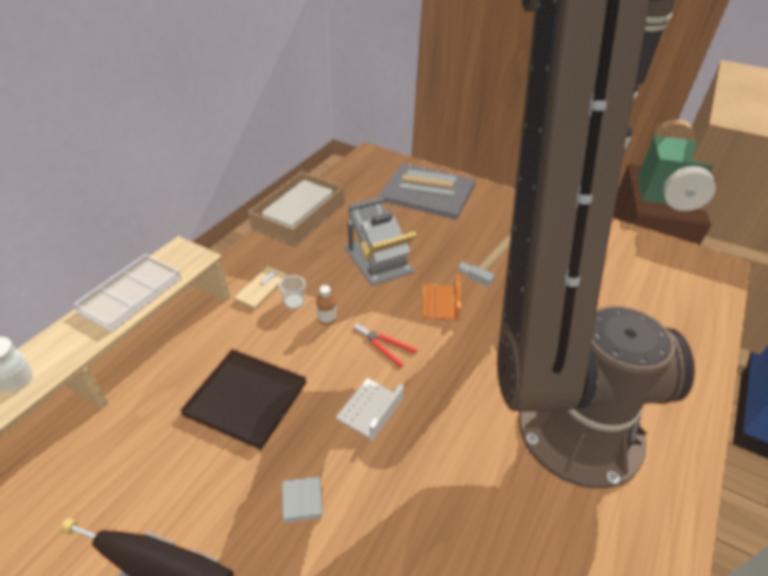

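The top view shows the grey vise at 768-px image (490,225), with the brass plate clamped at its low, near-left end (475,250). The black tray is at (262,225). There are three stand-like things, given in detector pixels:
- (320,158): brass, in the grey vise. This fits the description.
- (311,216): orange, so it's a look-alike.
- (202,217): white, so it's a look-alike.

The red vise at (371,266) isn't the one meant either. Next I'll fit the vise and tray poses and enlarge a crop to confirm.

```bash
cat > h.py <<'E'
import numpy as np,cv2
from scipy.spatial.transform import Rotation as R
from scipy.optimize import minimize
from plant import r,capture,search_frame,outline_of
np.set_printoptions(precision=4,suppress=True)
def E(a): return R.from_euler('xyz',a,degrees=True).as_matrix()
def proj(p,X):
    rot=np.array(p["rotation"]); rot=E(rot) if rot.size==3 else rot
    c=(np.atleast_2d(X)-p["origin"])@rot
    q=c@np.array(p["K"]).T
    return q[:,:2]/q[:,2:]
def box(lo,hi): return np.array([[x,y,z] for x in(lo[0],hi[0]) for y in(lo[1],hi[1]) for z in(lo[2],hi[2])])
u=np.array([np.cos(np.pi/6),0,.5]);n=np.array([-.5,0,np.cos(np.pi/6)]);b0=np.array([-.010,0,.042])
def bed(P): P=np.atleast_2d(P);return b0+P[:,:1]*u+P[:,1:2]*[0,1,0]+P[:,2:]*n
PL=bed(box([.022,-.055,0],[.030,.055,.085]))     # plate
def FIN(o=0): return bed(box([.081+o,-.025,.042],[.095+o,.025,.078]))
def world(v,X): return X@E([0,0,v[2]]).T+[v[0],v[1],0]
def hullmask(p,X,S=4):
    q=proj(p,X);m=np.zeros((384*S,512*S),np.uint8)
    cv2.fillConvexPoly(m,cv2.convexHull(np.round((q+.5)*S).astype(np.int32)),1);return m
def bb(p,X): q=proj(p,X);return np.r_[q.min(0),q.max(0)]
def pick(ds,c): return min(ds,key=lambda d:np.hypot((d["bbox"][0]+d["bbox"][2])/2-c[0],(d["bbox"][1]+d["bbox"][3])/2-c[1]))
E
cat > fit.py <<'E'
from h import *
T=capture("top");S=capture("side")
f=T["frame"][100:190,280:370,::-1];g=S["frame"][125:200,225:300,::-1]
cv2.imwrite("pics/crop1.png",np.hstack([cv2.resize(f,(400,400),interpolation=2),cv2.resize(g,(400,400),interpolation=2)]))
# tray: floor-level outer outline, fit (x,y,yaw); top rim z=.022
vT=pick(outline_of(T,"vise"),(325,148))
fins=[(p,pick(search_frame(p,"jaw_fin"),c)["bbox"]) for p,c in((T,(325,152)),(S,(252,154)))]
vS=pick(outline_of(S,"vise"),(254,163))
print("fin",fins[0][1],fins[1][1],"vise",vT["bbox"],vS["bbox"])
# brass mask by colour
def brass(p,bx):
    h=cv2.cvtColor(p["frame"],cv2.COLOR_RGB2HSV);m=(h[...,0]>18)&(h[...,0]<32)&(h[...,1]>110)&(h[...,2]>90)
    k=np.zeros_like(m);k[bx[1]:bx[3],bx[0]:bx[2]]=1;m=(m&k).astype(np.uint8)
    nn,l,st,_=cv2.connectedComponentsWithStats(m);i=1+st[1:,4].argmax();return l==i
Bs=[brass(T,(290,130,350,185)),brass(S,(236,150,282,175))]
for b in Bs: ys,xs=np.nonzero(b);print("brass",xs.min(),ys.min(),xs.max()+1,ys.max()+1,b.sum())
VB=np.vstack([box([-.03,-.06,0],[.135,.06,.012]),bed(box([0,-.045,0],[.022,.045,.038])),bed(box([.081,-.025,.042],[.095,.025,.078])),PL,bed(box([.03,-.042,0],[.165,.042,.0]))])
def cost(v):
    c=0
    for p,b in fins: c+=np.sum((bb(p,world(v,FIN(.001)))-np.array(b)-0)**2)
    for p,d in((T,vT),(S,vS)): c+=.5*np.sum((bb(p,world(v,VB))-np.array(d["bbox"]))**2)
    return c
best=min((minimize(cost,[.64,-.23,y],method="Nelder-Mead") for y in(-60,-30,0)),key=lambda m:m.fun)
v=best.x;print("vise",v,best.fun)
for p in(T,S): print(bb(p,world(v,FIN(.001))),bb(p,world(v,VB)),"plate",bb(p,world(v,PL)))
E
python3 - <<'E'
exec(open("fit.py").read())
t=outline_of(T,"tray");t2=outline_of(S,"tray");print([d["bbox"] for d in t],[d["bbox"] for d in t2])
TB=box([-.09,-.085,0],[.09,.085,.022])
mT=(T["frame"].max(2)<60).astype(np.uint8);mT[:,:130]=0;mT[:,220:]=0;mT[:100]=0;mT[200:]=0
m1=t[0]["region"] if t else mT>0
def iou(w):
    c=0
    for p,m in((T,m1),(S,t2[0]["region"])):
        M=cv2.resize(hullmask(p,world(w,TB)).astype(np.float32),(512,384),interpolation=cv2.INTER_AREA)
        c-=np.minimum(M,m).sum()/np.maximum(M,m).sum()
    return c
w=min((minimize(iou,[.64,.25,y],method="Nelder-Mead",options=dict(initial_simplex=[[.64,.25,y],[.66,.25,y],[.64,.27,y],[.64,.25,y+8]])) for y in(-8,0,8)),key=lambda m:m.fun)
print("tray",w.x,w.fun)
E
```

```text
fin [309.4, 134.4, 344.4, 168.3] [238.8, 144.7, 262.9, 163.8] vise [295.6, 111.9, 356.8, 182.8] [231.5, 134.6, 274.9, 191.5]
brass 301 142 342 178 332
brass 241 154 278 172 137
vise [  0.5411  -0.1871 -38.507 ] 537.4980778493709
[315.6012 141.4833 333.5113 157.1818] [292.0326 118.7163 353.9076 185.7114] plate [295.676  149.7412 330.3311 178.8552]
[245.2655 142.3275 261.6446 152.9846] [229.4045 134.2507 275.3902 192.2994] plate [240.8354 156.6382 275.3902 174.3349]
[[147.0, 118.8, 203.0, 176.7], [299.0, 140.2, 342.3, 176.9]] [[118.2, 232.8, 205.2, 303.2], [187.1, 184.9, 203.5, 208.5]]
tray [0.5938 0.2748 6.2777] -1.937395453453064
```

View pics/crop1.png

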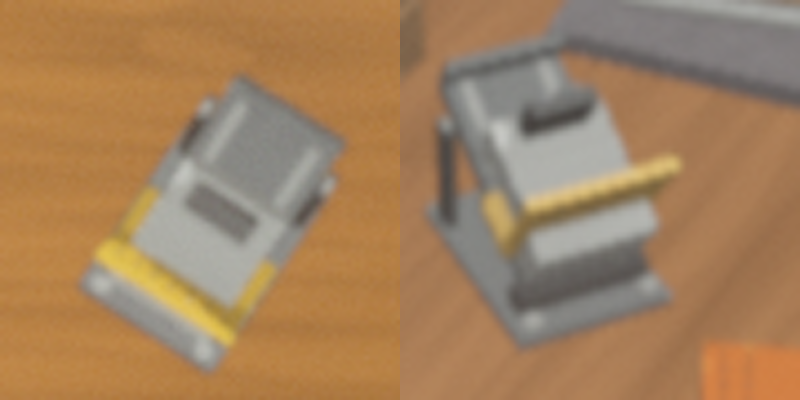

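The crop confirms it: the brass L is clamped low in the grey vise, with its plate running from crop (100,245) to (235,335) and the fin at (222,212). The "jaw_fin" boxes enclose the whole jaw, so I'll refit using the fin as seen in the crop.

```bash
cat > fit2.py <<'E'
from h import *
T=capture("top");S=capture("side")
vT=pick(outline_of(T,"vise"),(325,148));vS=pick(outline_of(S,"vise"),(254,163))
W=np.vstack([PL,bed(box([.022,-.055,0],[.066,.055,.01]))])
J=np.vstack([FIN(.001),bed(box([.031,-.042,0],[.101,.042,.042]))])
base=box([-.03,-.06,0],[.135,.06,.01])
obs=[(T,FIN(.001),[321.6,140.5,338.5,154.7]),(S,FIN(.001),[247.9,141.5,261.6,150.3]),(T,W,[301.5,142,342.5,177.5])]
# base corners read in the crop: near-left, near-right bottom, side: bottom tip, right
cor=[(T,[-.03,.06,.0],(280+80/4.444,100+288/4.444)),(T,[-.03,-.06,.0],(280+211/4.444,100+371/4.444)),
(S,[-.03,.06,0],(225+122/5.333,125+348/5.333)),(S,[-.03,-.06,0],(225+270/5.333,125+298/5.333)),
(T,bed([.022,.055,.085])[0],(280+97/4.444,100+245/4.444)),(T,bed([.022,-.055,.085])[0],(280+226/4.444,100+338/4.444))]
def res(v):
    e=[bb(p,world(v,X))-b for p,X,b in obs]+[(proj(p,world(v,np.atleast_2d(X)))[0]-c) for p,X,c in cor]
    return np.concatenate(e)
from scipy.optimize import least_squares
s=least_squares(res,[.58,-.2,-32],x_scale=[.01,.01,1],loss="soft_l1")
v=s.x;print("vise",v,s.cost);print(res(v).round(1))
np.savetxt("v.txt",v)
E_=E([0,0,v[2]])
for nm,X in(("fin",bed([.089,0,.065])),("plate70",bed([.026,0,.070]))): print(nm,world(v,X))
print("u",E_@u,"n",E_@n)
E
python3 fit2.py
```

```text
vise [  0.5442  -0.2056 -33.4286] 7.654512256744412
[-0.8 -0.2  0.2  0.6 -1.7 -2.2  1.1  0.3  0.1 -1.4  0.4 -0.3 -0.7 -0.7
 -0.1  0.6 -0.9 -0.5 -0.  -0.2 -0.3  2.2  0.9  1.2]
fin [[ 0.5731 -0.2246  0.1428]]
plate70 [[ 0.5255 -0.1932  0.1156]]
u [ 0.7228 -0.4771  0.5   ] n [-0.4173  0.2754  0.866 ]
```

```bash
cat > go.py <<'E'
import sys
from h import *
# go.py s y n  -> remaining move to put the TCP at bed coordinates (m) with tool z=-n, y=+-u
v=np.loadtxt("v.txt");Z=E([0,0,v[2]]);U,N=Z@u,Z@n
s,y,h=map(float,sys.argv[1:4])
st=r.get_state();C=E(st["eef_rot"]);P=np.array(st["tcp_pos"])
T=world(v,bed([s,y,h]))[0]
for sg in((1,-1) if len(sys.argv)<5 else (int(sys.argv[4]),)):
    y_=sg*U;G=np.c_[np.cross(y_,-N),y_,-N]
    print(sg,"turn",R.from_matrix(G@C.T).as_rotvec(degrees=True))
print("t",st["time_s"],"shift",(T-P)/.025,"at",P,"bed coords",[(P-world(v,bed([0,0,0]))[0])@U,(P-world(v,bed([0,0,0]))[0])@(Z@[0,1,0]),(P-world(v,bed([0,0,0]))[0])@N],"F",st["contact_force"],"j6",st["joints"][5])
E
python3 go.py .089 0 .16
```

```text
1 turn [  23.2214  -31.1145 -136.303 ]
-1 turn [-24.5242 -18.2982  38.7546]
t 1.1 shift [13.4932 17.8947 -0.0595] at [ 0.1961 -0.6458  0.2266] bed coords [np.float64(0.05937025785357824), np.float64(-0.5591933964760538), np.float64(0.1788248089885603)] F [-0.3604 -0.7219  0.5386] j6 -16.50636954991448
```

```bash
python3 -m creep '[[60,0.5,0.6,0.2,-1.5,-1.1,2.4],[60,0.75,1,0,-1.5,-1.1,2.4],[60,0.75,1,0,-1.5,-1.1,2.4],[60,0.75,1,0,-1.5,-1.1,2.4],[60,0.75,1,0,-1.5,-1.1,2.4],[60,0.75,1,0,-1.5,-1.1,2.4],[60,0.75,1,0,-1.5,-1.1,2.4],[60,0.75,1,0,-1.5,-1.1,2.4]]' 30
python3 -m creep '[[60,0.75,1,0,-1.5,-1.1,2.4],[60,0.75,1,0,-1.5,-1.1,2.4],[60,0.75,1,0,-1.5,-1.1,2.4],[60,0.75,1,0,-1.5,-1.1,2.4],[60,0.75,1,0,-1.5,-1.1,2.4],[60,0.75,1,0,-1.5,-1.1,2.4],[60,0.75,0.8,0,-1.5,-1.1,2.4],[60,0.3,0.4,0,-1.5,-1.1,2.4]]'
python3 go.py .089 0 .16 -1
```

```text
time_s: 1.77
tcp_pos: [0.3407, -0.4547, 0.232]
eef_rot: [-165.2, 2.5, -143.4]
contact_force: [-0.4, -0.3, -0.5]
gripper_width: 0.0601
gripper_force: 0.0
time_s: 2.43
tcp_pos: [0.481, -0.2731, 0.2325]
eef_rot: [-150.6, -0.1, -123.6]
contact_force: [-0.4, -1.3, 1.4]
gripper_width: 0.0597
gripper_force: 0.0
-1 turn [-0.2757 -0.5772  0.1233]
t 2.4333 shift [ 2.0992  2.9839 -0.2958] at [ 0.481  -0.2731  0.2325] bed coords [np.float64(0.09035696029621196), np.float64(-0.09116814432688743), np.float64(0.16775512017333533)] F [-0.4269 -1.3289  1.3655] j6 -60.470895257810184
```

```bash
python3 -m creep '[[40,0.7,1,-0.1,-0.3,-0.6,0.1],[40,0.7,1,-0.1,0,0,0],[40,0.7,1,-0.1,0,0,0],[40,0,0,0,0,0,0],[40,0,0,0,0,0,0]]'
python3 go.py .089 0 .16 -1
python3 - <<'E'
from h import *
p=capture("wrist");v=np.loadtxt("v.txt");f=p["frame"][:,:,::-1].copy()
for X,c in((FIN(.001),(0,0,255)),(PL,(255,0,0))):
    q=proj(p,world(v,X));cv2.polylines(f,[cv2.convexHull(np.round(q).astype(np.int32))],True,c,1)
cv2.imwrite("pics/w1.png",cv2.resize(f,(768,576)))
E
```

```text
time_s: 2.85
tcp_pos: [0.5317, -0.1998, 0.224]
eef_rot: [-150.1, -0.1, -123.6]
contact_force: [0.5, -1.6, -0.1]
gripper_width: 0.0406
gripper_force: 0.0
-1 turn [-0.0247 -0.1621  0.2159]
t 2.85 shift [0.0678 0.0512 0.0434] at [ 0.5317 -0.1998  0.224 ] bed coords [np.float64(0.08784201521036367), np.float64(-0.002001927035100835), np.float64(0.15941563530567757)] F [ 0.5228 -1.6442 -0.1357] j6 -78.30147359398916
```

View pics/w1.png

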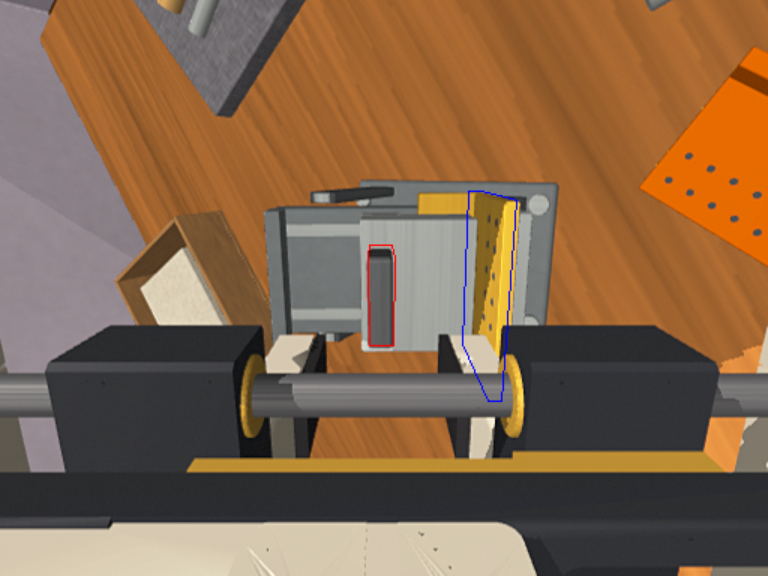

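The overlay fits: the modelled fin (red, x 370–394) lies on the real one to within about 1 mm, and the plate matches too. Descending onto the fin.

```bash
python3 -m creep '[[40,0.38,-0.15,-0.6,0,-0.16,0.2],[40,0.31,-0.2,-0.64,0,0,0],[40,0.31,-0.2,-0.64,0,0,0],[40,0.31,-0.2,-0.64,0,0,0],[40,0.31,-0.2,-0.64,0,0,0],[40,0.31,-0.2,-0.64,0,0,0],[40,0,0,0,0,0,0]]'
python3 go.py .089 0 .049 -1
```

```text
time_s: 3.48
tcp_pos: [0.5764, -0.2319, 0.1502]
eef_rot: [-150.3, -0.0, -124.5]
contact_force: [0.7, -0.5, 0.9]
gripper_width: 0.0399
gripper_force: 0.0
-1 turn [-0.1497 -0.2908  1.0616]
t 3.4833 shift [ 0.1342  0.1157 -0.8487] at [ 0.5764 -0.2319  0.1502] bed coords [np.float64(0.0985643141988089), np.float64(-0.004261411441733573), np.float64(0.067977248709911)] F [ 0.6902 -0.4523  0.8508] j6 -108.90201671287214
```

```bash
python3 -m creep '[[40,0.0,0.1,-0.2,-0.1,-0.3,0.5],[40,0.03,0.02,-0.2,0,0,0.5],[40,0.05,0,-0.25,0,0,0],[40,0.05,0,-0.2,0,0,0],[40,0,0,0,0,0,0]]'
python3 go.py .089 0 .049 -1; python3 -c "
from plant import r
print(r.get_state()['joints'])"
```

```text
time_s: 3.9
tcp_pos: [0.5831, -0.2219, 0.1425]
eef_rot: [-151.0, -0.5, -122.8]
contact_force: [0.2, 0.2, 0.4]
gripper_width: 0.0399
gripper_force: 0.0
-1 turn [-0.1063 -1.0977 -0.6031]
t 3.9 shift [-0.1337 -0.2861 -0.5415] at [ 0.5831 -0.2219  0.1425] bed coords [np.float64(0.09477285522591396), np.float64(0.0078110238790990525), np.float64(0.061299675469337164)] F [0.1886 0.2171 0.3866] j6 -108.38501386965582
[ -17.92083444    6.1018864   -56.53316737   95.4730594    -7.63676948
 -108.38501387]
```

The arm is at its wrist limit here: j4 is 95.5° and j5 is near 0. I'll work out the wrist kinematics before choosing another tilt.

Run:
```python
from h import *
print([a for a in dir(r) if a[0]!='_'])
C0=E([1.79907151e+02,-9.33264182e-03,-1.63113592e+02]);q0=[-56.603,20.546,.682,0,-70.136,-16.507]
s=r.get_state();q1=s["joints"];C1=E(s["eef_rot"])
ax=lambda a,d:R.from_euler(a,d,degrees=True).as_matrix()
def M(q,s4,s6): return ax('z',q[0])@ax('y',q[1]-q[2])@ax('x',s4*q[3])@ax('y',-q[4])@ax('x',s6*q[5])
for s4 in(1,-1):
  for s6 in(1,-1):
    K=M(q0,s4,s6).T@C0
    print(s4,s6,np.degrees(np.linalg.norm(R.from_matrix((M(q1,s4,s6)@K).T@C1).as_rotvec())),K.round(2).tolist())
```

```text
['Unreachable', 'get_state', 'grip_depth']
1 1 16.868089857488098 [[-0.0, -0.0, 1.0], [-0.84, 0.54, 0.0], [-0.54, -0.84, -0.0]]
1 -1 169.03821688719336 [[-0.0, -0.0, 1.0], [-1.0, 0.0, -0.0], [-0.0, -1.0, -0.0]]
-1 1 176.24757306722518 [[-0.0, -0.0, 1.0], [-0.84, 0.54, 0.0], [-0.54, -0.84, -0.0]]
-1 -1 0.09338625043817511 [[-0.0, -0.0, 1.0], [-1.0, 0.0, -0.0], [-0.0, -1.0, -0.0]]
```

```bash
for i in 1 2; do python3 -m creep '[[40,-0.1,0.07,0.25,0,0,0],[40,-0.15,0.1,0.3,0,0,0],[40,-0.15,0.1,0.3,0,0,0],[40,-0.15,0.1,0.3,0,0,0]]' | head -2; python3 -c "
from plant import r
s=r.get_state();print(list(s['joints']),list(s['tcp_pos']),list(s['eef_rot']))" | tee -a log.txt; done; python3 go.py .089 0 .16 -1
```

```text
time_s: 4.23
tcp_pos: [0.5684, -0.2127, 0.1712]
[np.float64(-3.719386809570084), np.float64(2.6185257993025925), np.float64(-54.814712025839874), np.float64(64.13228582405586), np.float64(-15.631280475460434), np.float64(-89.09450305572501)] [np.float64(0.5683935005150562), np.float64(-0.21265627806317192), np.float64(0.17122548555106407)] [np.float64(-151.03396976217996), np.float64(-0.49100618664250906), np.float64(-122.86981915689823)]
time_s: 4.57
tcp_pos: [0.555, -0.2032, 0.2004]
[np.float64(3.20067405140143), np.float64(-0.8205749721450691), np.float64(-51.99371414678802), np.float64(49.80320156101698), np.float64(-22.411932211677584), np.float64(-79.87365253939325)] [np.float64(0.5550373255817931), np.float64(-0.20321146856770353), np.float64(0.20043687192683324)] [np.float64(-150.98712029421645), np.float64(-0.47731698705999964), np.float64(-122.83586740251661)]
-1 turn [-0.1398 -1.0875 -0.5886]
t 4.5667 shift [-0.864   0.1892  0.9851] at [ 0.555  -0.2032  0.2004] bed coords [np.float64(0.09455503160157872), np.float64(0.007951951178782167), np.float64(0.12835576836463383)] F [ 0.004  -0.7476  0.5135] j6 -79.87365253939325
```

```bash
cat > kin.py <<'E'
from h import *
from scipy.optimize import least_squares
ax=lambda a,d:R.from_euler(a,d,degrees=True).as_matrix()
K=np.array([[0,0,1.],[-1,0,0],[0,-1,0]])
LO=np.array([-176.03,-82.01,-58.28,-173.87,-174.79,-.11]);HI=np.array([176.03,121.73,71.71,95.51,-.11,173.66]);LO[5]=-173.66
D=[([-56.603,20.546,.682,0,-70.136,-16.507],[0.19595262,-0.64543572,0.22563834]),
([-17.92083444,6.1018864,-56.53316737,95.4730594,-7.63676948,-108.38501387],[.5831,-.2219,.1425]),
([-3.719386809570084,2.6185257993025925,-54.814712025839874,64.13228582405586,-15.631280475460434,-89.09450305572501],[0.5683935005150562,-0.21265627806317192,0.17122548555106407]),
([3.20067405140143,-0.8205749721450691,-51.99371414678802,49.80320156101698,-22.411932211677584,-79.87365253939325],[0.5550373255817931,-0.20321146856770353,0.20043687192683324])]
import os,json
if os.path.exists("log.json"): D+=[tuple(json.loads(l)) for l in open("log.json")]
def rot(q): return ax('z',q[0])@ax('y',q[1]-q[2])@ax('x',-q[3])@ax('y',-q[4])@ax('x',-q[5])@K
def A(q):
    z=ax('z',q[0]);a=z@ax('y',q[1]);b=z@ax('y',q[1]-q[2]);w=b@ax('x',-q[3])
    return np.c_[z[:,0],z[:,1],[0,0,1],a[:,2],b[:,0],b[:,2],rot(q)[:,2],w[:,1]]
# small ridge keeps undetermined terms small
AA=np.vstack([A(q) for q,_ in D]);bbv=np.concatenate([p for _,p in D])
reg=1e-3*np.diag([1,1,.1,.1,.1,1,.1,1]);L=np.linalg.lstsq(np.vstack([AA,reg]),np.r_[bbv,np.zeros(8)],rcond=None)[0]
def fk(q): return A(q)@L,rot(q)
def ik(P,G,q0):
    def f(q):
        p,C=fk(q);return np.r_[(p-P)*100,R.from_matrix(C.T@G).as_rotvec()*20]
    s=least_squares(f,np.clip(q0,LO+.2,HI-.2),bounds=(LO,HI));return s.x,np.abs(f(s.x)).max()
E
python3 - <<'E'
from kin import *
print(L,np.abs(AA@L-bbv).max())
v=np.loadtxt("v.txt");Z=E([0,0,v[2]]);U,N,Y=Z@u,Z@n,Z[:,1]
def cand(nm,zt,yc,gp):
    for sg in(1,-1):
        y_=sg*yc;G=np.c_[np.cross(y_,zt),y_,zt];P=world(v,bed(gp))[0]+.0188*zt
        best=min((ik(P,G,[a,5,-40,b,-25,c]) for a in(-25,5) for b in(-120,-40,50) for c in(-90,90)),key=lambda x:x[1])
        print(nm,sg,best[0].round(1),round(best[1],2))
for a in(-40,-20,20,40):
    t=np.radians(a);zt=-N*np.cos(t)+Y*np.sin(t);cand(f"plate lat {a}",zt,U,[.026,0,.07])
for a in(0,15):
    t=np.radians(a);zt=np.array([0,0,-1.])*np.cos(t)+Z[:,0]*np.sin(t);cand(f"fin width tilt {a}",zt,Y,[.089,0,.066]);cand(f"fin open {a}",zt,Y,[.134,0,.066])
E
```

```text
[ 0.0012  0.0001  0.1992  0.601   0.4624 -0.0007  0.3784 -0.1918] 0.00013876250331090745
plate lat -40 1 [ 19.3  23.8 -48.9  56.3 -56.6  67.3] 0.0
plate lat -40 -1 [  19.3   23.8  -48.9   56.3  -56.6 -112.7] 0.0
plate lat -20 1 [  6.6  12.4 -58.3  74.6 -35.6  65.7] 0.3
plate lat -20 -1 [   6.6   12.4  -58.3   74.6  -35.6 -114.3] 0.3
plate lat 20 1 [  -7.     6.6  -37.2  -29.7  -12.3 -173.7] 0.19
plate lat 20 -1 [ -5.4   6.5 -38.7 -26.1 -10.6   1.6] 0.0
plate lat 40 1 [ -36.7   15.3  -23.2  -65.4  -46.9 -120.1] 0.0
plate lat 40 -1 [-36.7  15.3 -23.2 -65.4 -46.9  59.9] 0.0
fin width tilt 0 1 [  -3.2   19.7  -14.7   -0.   -55.6 -120.2] 0.0
fin width tilt 0 -1 [ -3.2  19.7 -14.7  -0.  -55.6  59.8] 0.0
fin open 0 1 [  -5.    21.8   -8.2    0.   -60.1 -118.4] 0.0
fin open 0 -1 [ -5.   21.8  -8.2   0.  -60.1  61.6] 0.0
fin width tilt 15 1 [   1.3   12.5  -33.2   15.8  -32.9 -137.2] 0.0
fin width tilt 15 -1 [  1.3  12.5 -33.2  15.8 -32.9  42.8] 0.0
fin open 15 1 [  -0.9   14.4  -26.1   13.2  -37.5 -132.2] 0.0
fin open 15 -1 [ -0.9  14.4 -26.1  13.2 -37.5  47.8] 0.0
```

The kinematic model fits to 0.14 mm. The new plan has two parts:
- **Jaw:** grip the fin across its width, with the tool tilted 15° from vertical.
- **Stand:** grip the plate along u with a 30° lateral tilt, which keeps the joints off their limits.

Checking both paths.

```bash
cat > plan.py <<'E'
from kin import *
from scipy.spatial.transform import Slerp
v=np.loadtxt("v.txt");Z=E([0,0,v[2]]);U,N,Y=Z@u,Z@n,Z[:,1]
TR=np.array([.5938,.2748,6.2777])
def pose(gp,zt,yc): return gp+.0188*zt,np.c_[np.cross(yc,zt),yc,zt]
def fin(s,h,tilt=15,sg=1):
    t=np.radians(tilt);zt=-np.array([0,0,1.])*np.cos(t)+Z[:,0]*np.sin(t);return pose(world(v,bed([s,0,h]))[0],zt,sg*Y)
def plate(h,lat=30,sg=1,s=.026,y=0):
    t=np.radians(lat);return pose(world(v,bed([s,y,h]))[0],-N*np.cos(t)+Y*np.sin(t),sg*U)
def tray(yaw,z,lat=30,sg=1,off=(0,0)):
    # stand upright with yaw; plate centre 18 mm from stand origin on its -x; z = underside height of foot
    W=E([0,0,yaw]);t=np.radians(lat);zt=-W[:,2]*np.cos(t)+W[:,1]*np.sin(t)
    c=np.r_[TR[:2],z]+E([0,0,TR[2]])@np.r_[off,0]
    return pose(c+W@[-.018,0,.070],zt,sg*W[:,0])
def now(): s=r.get_state();return np.array(s["tcp_pos"]),E(s["eef_rot"]),np.array(s["joints"])
def show(tgt,start=None,k=16,q=None):
    if start is None: p,C,q=now()
    else: p,C=start
    rv=R.from_matrix(tgt[1]@C.T).as_rotvec(degrees=True);d=(tgt[0]-p)/.025
    print("shift",d.round(2),"turn",rv.round(1),"|turn|",np.linalg.norm(rv).round(1))
    mx=0
    for f in np.linspace(0,1,k+1)[1:]:
        qn,e=ik(p+f*(tgt[0]-p),R.from_rotvec(rv*f,degrees=True).as_matrix()@C,q);mx=np.maximum(mx,np.abs(qn-q))
        if e>.05: print("  BAD at",f.round(2),qn.round(1),e.round(2))
        q=qn
    print("  end q",q.round(1),"max step/row",mx.round(1));return q
E
python3 - <<'E'
from plan import *
a=fin(.089,.14);b=fin(.089,.068);c=fin(.134,.068);d=fin(.134,.14)
q=show(a);q=show(b,a,8,q);q=show(c,b,8,q);q=show(d,c,8,q)
for sg in(1,-1):
  for lat in(30,35):
    print("== plate",sg,lat);e=plate(.15,lat,sg);f=plate(.068,lat,sg)
    qq=show(e,d,20,q);qq=show(f,e,10,qq);g=plate(.2,lat,sg);qq=show(g,f,10,qq)
    for yaw in(-60,-30,0,30): print("tray",yaw);show(tray(yaw,.06,lat,sg),g,25,qq)
E
```

```text
shift [-0.37 -0.14 -0.43] turn [ 34.5  -9.8 -84.3] |turn| 91.6
  end q [   4.2    5.2  -31.8   13.7  -41.8 -137. ] max step/row [1.1 0.4 1.4 2.6 1.8 3.9]
shift [ 1.2  -0.79 -2.49] turn [0. 0. 0.] |turn| 0.0
  end q [   1.4   12.3  -33.2   15.7  -33.1 -137.1] max step/row [0.4 0.9 0.2 0.3 1.1 0.1]
shift [ 1.3  -0.86  0.9 ] turn [0. 0. 0.] |turn| 0.0
  end q [  -0.8   14.2  -26.1   13.2  -37.7 -132.2] max step/row [0.3 0.3 0.9 0.4 0.6 0.7]
shift [-1.2   0.79  2.49] turn [0. 0. 0.] |turn| 0.0
  end q [   1.5    7.7  -25.    12.   -45.5 -132.5] max step/row [0.3 0.8 0.2 0.2 1.  0.1]
== plate 1 30
shift [-2.97  2.41 -1.65] turn [ 52.3 -20.4 -71.6] |turn| 91.0
  end q [ -19.    -1.1  -30.6  -44.4  -32.5 -153.9] max step/row [1.3 0.5 0.8 3.4 0.9 1.4]
shift [ 1.37 -0.9  -2.84] turn [0. 0. 0.] |turn| 0.0
  end q [ -25.1   10.2  -27.1  -55.9  -31.5 -136.5] max step/row [0.7 1.1 0.4 1.2 0.2 1.8]
shift [-2.2   1.45  4.57] turn [0. 0. 0.] |turn| 0.0
  end q [ -14.6   -8.1  -32.5  -36.7  -33.9 -165.5] max step/row [1.2 1.8 0.6 2.1 0.4 3.1]
tray -60
shift [ 4.39 17.97 -4.02] turn [ 22.   20.8 -26. 
[... 12825 characters left out ...]
  -1.7 -113.7] 2.09
  BAD at 0.96 [  41.4   10.8  -45.1   19.2   -2.  -117.2] 2.05
  BAD at 1.0 [  42.3   12.2  -44.    20.3   -2.3 -120.6] 1.98
  end q [  42.3   12.2  -44.    20.3   -2.3 -120.6] max step/row [ 6.   1.3  6.5 14.3  6.9 19.6]
tray -30
shift [ 4.   17.83 -4.01] turn [15.8 25.5  3.3] |turn| 30.2
  end q [ 31.1  14.  -20.9 -35.9 -28.2 -33.2] max step/row [3.7 1.4 1.5 1.5 1.8 4.2]
tray 0
shift [ 3.69 17.53 -4.01] turn [ 8.7 29.1 32.7] |turn| 44.6
  end q [ 21.2  21.2  -7.8 -41.  -54.6   1.3] max step/row [3.1 1.6 1.9 1.3 1.4 2.6]
tray 30
shift [ 3.57 17.11 -4.01] turn [ 0.9 31.5 61.9] |turn| 69.5
  end q [ 20.4  29.5   4.6 -35.8 -75.   22.3] max step/row [2.6 2.  2.5 1.3 2.2 1.3]
```

```bash
sed -i 's/print("  BAD at".*/bad=1/; s/mx=0$/mx=0;bad=0/; s/return q$/print("BAD" if bad else "ok");return q/' plan.py
python3 - <<'E'
from plan import *
a=fin(.089,.14,15,-1);b=fin(.089,.068,15,-1);d=fin(.134,.14,15,-1)
q=show(a,k=24);q=show(d,a,8,q);q=show(plate(.15,30,-1),d,20,q)
E
```

```text
shift [-0.37 -0.14 -0.43] turn [-21.7  27.7  83. ] |turn| 90.1
  end q [  4.2   5.2 -31.8  13.7 -41.8  43. ] max step/row [0.3 0.3 1.1 2.6 1.  6.1]
ok
shift [ 1.3  -0.86  0.9 ] turn [0. 0. 0.] |turn| 0.0
  end q [  1.5   7.7 -25.   12.  -45.5  47.5] max step/row [0.4 0.3 0.8 0.2 0.5 0.6]
ok
shift [-2.97  2.41 -1.65] turn [ 52.3 -20.4 -71.6] |turn| 91.0
  end q [-19.   -1.1 -30.6 -44.4 -32.5  26.1] max step/row [1.3 0.5 0.8 3.4 0.9 1.4]
ok
```

```bash
python3 -m creep '[[60,0,0,0.2,-1.36,1.73,5.19],[70,0,0,0,-1.36,1.73,5.19],[70,0,0,0,-1.36,1.73,5.19],[70,0,0,0,-1.36,1.73,5.19],[70,0,0,0,-1.36,1.73,5.19],[70,0,0,0,-1.36,1.73,5.19],[70,0,0,0,-1.36,1.73,5.19],[70,0,0,0,-1.36,1.73,5.19]]' >/dev/null
python3 -m creep '[[70,0,0,0,-1.36,1.73,5.19],[70,0,0,0,-1.36,1.73,5.19],[70,0,0,0,-1.36,1.73,5.19],[70,0,0,0,-1.36,1.73,5.19],[70,-0.1,0,-0.1,-1.36,1.73,5.19],[70,-0.1,-0.1,-0.2,-1.36,1.73,5.19],[70,-0.1,0,-0.2,-1.36,1.73,5.19],[70,-0.1,0,-0.1,-1.36,1.73,5.19]]'
python3 - <<'E'
from plan import *
show(fin(.089,.14,15,-1));show(fin(.089,.068,15,-1))
E
```

```text
time_s: 5.9
tcp_pos: [0.5448, -0.2062, 0.1896]
eef_rot: [180.0, -15.0, -33.1]
contact_force: [-0.0, -0.4, 1.1]
gripper_width: 0.0695
gripper_force: 0.0
shift [ 0.04 -0.02  0.  ] turn [ 0.  -0.  -0.3] |turn| 0.3
  end q [  4.2   5.2 -31.8  13.7 -41.8  43. ] max step/row [0.  0.  0.1 0.  0.1 0. ]
ok
shift [ 1.24 -0.81 -2.49] turn [ 0.  -0.  -0.3] |turn| 0.3
  end q [  1.4  12.3 -33.2  15.7 -33.1  42.9] max step/row [0.2 0.5 0.1 0.2 0.6 0.1]
ok
```

```bash
python3 -m creep '[[70,0.2,-0.13,-0.42,0,0,-0.3],[70,0.2,-0.13,-0.42,0,0,0],[70,0.21,-0.14,-0.42,0,0,0],[70,0.21,-0.14,-0.42,0,0,0],[70,0.21,-0.14,-0.41,0,0,0],[70,0.21,-0.13,-0.4,0,0,0],[70,0,0,0,0,0,0]]'
python3 - <<'E'
from plan import *
show(fin(.089,.068,15,-1))
p=capture("side");f=p["frame"][110:200,210:320,::-1]
cv2.imwrite("pics/s2.png",cv2.resize(f,(770,630)[:2] if 0 else (728,596)))
E
```

```text
time_s: 6.48
tcp_pos: [0.5758, -0.2271, 0.1254]
eef_rot: [180.0, -14.9, -33.7]
contact_force: [-1.2, -0.9, 0.1]
gripper_width: 0.07
gripper_force: 0.0
shift [0.   0.02 0.07] turn [-0.  -0.1  0.3] |turn| 0.3
  end q [  1.4  12.3 -33.2  15.7 -33.1  42.9] max step/row [0.  0.  0.1 0.  0.1 0.1]
ok
```

View pics/s2.png

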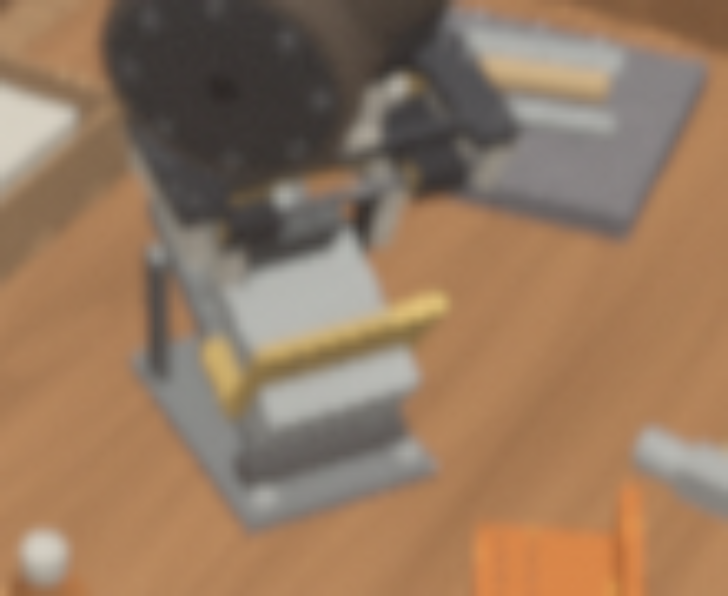

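The gripper straddles the fin at crop (300,215), with the fingers at (235,250) and (385,215). Closing.

```bash
python3 -m creep '[[40,0,0,0.05,0,0,0],[40,0,0,0,0,0,0],[40,0,0,0,0,0,0],[40,0,0,0,0,0,0],[40,0,0,0,0,0,0]]' 50
```

```text
time_s: 6.95
tcp_pos: [0.578, -0.2253, 0.1301]
eef_rot: [-179.7, -15.2, -33.7]
contact_force: [2.2, 11.4, -1.7]
gripper_width: 0.0499
gripper_force: 50.0
```

```bash
python3 -m creep '[[40,0.12,-0.08,0.08,0,0,0],[40,0.16,-0.11,0.11,0,0,0],[40,0.18,-0.12,0.12,0,0,0],[40,0.18,-0.12,0.12,0,0,0],[40,0.18,-0.12,0.12,0,0,0],[40,0.18,-0.12,0.12,0,0,0],[40,0.16,-0.11,0.11,0,0,0],[40,0,0,0,0,0,0]]'
python3 -m creep '[[40,0.06,-0.04,0.04,0,0,0],[40,0.04,-0.02,0.03,0,0,0],[40,0,0,0,0,0,0],[40,0,0,0,0,0,0]]'
python3 - <<'E'
from plan import *
p,_,_=now();print("travel",(p-[.578,-.2253,.1301])@U)
f=capture("top")["frame"][100:190,280:370,::-1];cv2.imwrite("pics/t3.png",cv2.resize(f,(500,500),interpolation=2))
E
```

```text
time_s: 7.62
tcp_pos: [0.6069, -0.2443, 0.15]
eef_rot: [-179.7, -15.2, -33.7]
contact_force: [-1.0, 15.8, 5.2]
gripper_width: 0.0496
gripper_force: 50.0
time_s: 7.95
tcp_pos: [0.6083, -0.2453, 0.1509]
eef_rot: [-179.8, -15.1, -33.7]
contact_force: [-2.5, 19.1, 3.5]
gripper_width: 0.0499
gripper_force: 50.0
travel 0.04185462300842403
```

```bash
python3 -m creep '[[40,0.05,-0.035,0.04,0,0,0],[40,0.03,-0.02,0.02,0,0,0],[40,0,0,0,0,0,0],[40,0,0,0,0,0,0]]'
python3 - <<'E'
from plan import *
p,_,_=now();print("travel",(p-[.578,-.2253,.1301])@U)
E
```

```text
time_s: 8.33
tcp_pos: [0.6083, -0.2454, 0.151]
eef_rot: [-179.8, -14.9, -33.7]
contact_force: [-9.9, 28.3, 5.3]
gripper_width: 0.0496
gripper_force: 50.0
travel 0.04192421219215555
```

View pics/t3.png

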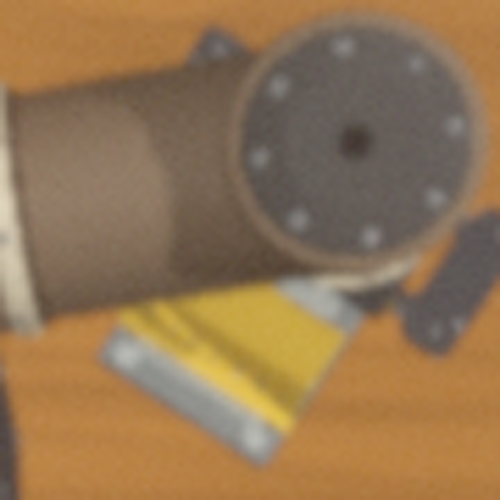

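The jaw is at its stop: it no longer moves and the force is rising. The brass foot is now exposed at (250,340), with the plate still in place. Releasing and lifting off.

```bash
python3 -m creep '[[70,-0.08,0.05,-0.05,0,0,0],[70,0,0,0,0,0,0],[70,0,0,0,0,0,0],[70,0,0,0,0,0,0],[70,0,0,0,0,0,0],[70,-0.2,0.13,0.42,0,0,0],[70,-0.2,0.13,0.42,0,0,0]]'
python3 -m creep '[[60,-0.2,0.13,0.42,0,0,0],[60,-0.2,0.14,0.42,0,0,0],[60,-0.2,0.14,0.42,0,0,0],[60,-0.2,0.14,0.42,0,0,0],[50,-0.2,0.14,0.42,0,0,0]]'
python3 - <<'E'
from plan import *
show(plate(.16,30,-1),k=20)
E
```

```text
time_s: 8.92
tcp_pos: [0.5967, -0.242, 0.1716]
eef_rot: [-180.0, -15.0, -33.8]
contact_force: [0.4, 0.2, 0.4]
gripper_width: 0.0697
gripper_force: 0.0
time_s: 9.33
tcp_pos: [0.572, -0.224, 0.2256]
eef_rot: [-179.9, -15.1, -33.7]
contact_force: [0.3, -0.1, 0.1]
gripper_width: 0.0571
gripper_force: 0.0
shift [-2.89  2.36 -1.84] turn [ 52.3 -20.4 -71.2] |turn| 90.7
  end q [-18.2  -2.5 -31.  -42.9 -32.8  23.8] max step/row [1.2 0.5 0.8 3.3 1.  1.5]
ok
```

```bash
python3 -m creep '[[50,-0.18,0.15,0,3.27,-1.27,-4.45],[50,-0.18,0.15,0,3.27,-1.27,-4.45],[50,-0.18,0.15,0,3.27,-1.27,-4.45],[50,-0.18,0.15,0,3.27,-1.27,-4.45],[50,-0.18,0.15,0,3.27,-1.27,-4.45],[50,-0.18,0.15,0,3.27,-1.27,-4.45],[50,-0.18,0.15,-0.1,3.27,-1.27,-4.45],[50,-0.18,0.15,-0.1,3.27,-1.27,-4.45]]' >/dev/null
python3 -m creep '[[50,-0.18,0.15,-0.2,3.27,-1.27,-4.45],[50,-0.18,0.15,-0.2,3.27,-1.27,-4.45],[50,-0.18,0.15,-0.2,3.27,-1.27,-4.45],[50,-0.18,0.15,-0.2,3.27,-1.27,-4.45],[50,-0.18,0.15,-0.2,3.27,-1.27,-4.45],[50,-0.18,0.15,-0.2,3.27,-1.27,-4.45],[50,-0.18,0.15,-0.2,3.27,-1.27,-4.45],[50,-0.18,0.15,-0.2,3.27,-1.27,-4.45]]'
python3 - <<'E'
from plan import *
show(plate(.16,30,-1));show(plate(.068,30,-1))
p=capture("wrist");f=p["frame"][:,:,::-1].copy()
for X,c in((FIN(.0445),(0,0,255)),(PL,(255,0,0))):
    q=proj(p,world(v,X));cv2.polylines(f,[cv2.convexHull(np.round(q).astype(np.int32))],True,c,1)
cv2.imwrite("pics/w4.png",cv2.resize(f,(768,576)))
E
```

```text
time_s: 10.67
tcp_pos: [0.5005, -0.1638, 0.1798]
eef_rot: [-146.3, 25.9, -107.4]
contact_force: [-0.7, -0.6, 0.5]
gripper_width: 0.05
gripper_force: 0.0
shift [-0.02 -0.05 -0.01] turn [-0.3  0.1  0. ] |turn| 0.3
  end q [-18.2  -2.5 -31.  -42.9 -32.8  23.8] max step/row [0.  0.1 0.  0.1 0.1 0.1]
ok
shift [ 1.51 -1.07 -3.2 ] turn [-0.3  0.1  0. ] |turn| 0.3
  end q [-25.1  10.2 -27.1 -55.9 -31.5  43.5] max step/row [0.5 0.8 0.3 0.8 0.1 1.3]
ok
```

View pics/w4.png

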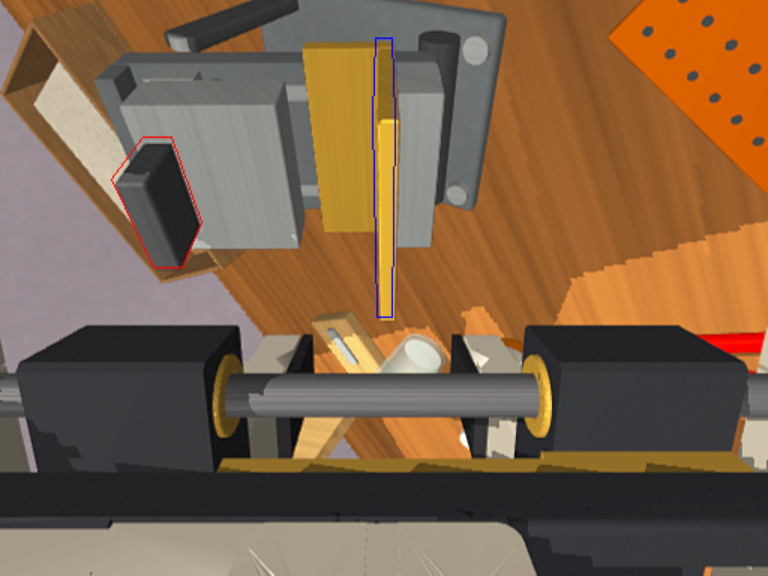

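The plate lies within about 1 mm of the model, parallel to the pads and between the fingers. The jaw is open and the foot is free. Descending onto the plate.

```bash
python3 -m creep '[[45,0.18,-0.14,-0.4,-0.3,0,0],[40,0.19,-0.14,-0.4,0,0,0],[40,0.19,-0.13,-0.4,0,0,0],[40,0.19,-0.13,-0.4,0,0,0],[40,0.19,-0.13,-0.4,0,0,0],[40,0.19,-0.13,-0.4,0,0,0],[40,0.19,-0.13,-0.4,0,0,0],[40,0.19,-0.13,-0.4,0,0,0]]'
python3 - <<'E'
from plan import *
show(plate(.068,30,-1))
E
```

```text
time_s: 11.38
tcp_pos: [0.5389, -0.1907, 0.0994]
eef_rot: [-146.2, 25.4, -107.1]
contact_force: [-0.6, 0.9, 0.0]
gripper_width: 0.04
gripper_force: 0.0
shift [-0.03  0.01  0.02] turn [ 0.2 -0.  -0.2] |turn| 0.3
  end q [-25.1  10.2 -27.1 -55.9 -31.5  43.5] max step/row [0.  0.  0.  0.1 0.  0.1]
ok
```

```bash
python3 -m creep '[[20,0,0,0,0,0,0],[12,0,0,0,0,0,0],[4,0,0,0,0,0,0],[0,0,0,0,0,0,0],[0,0,0,0,0,0,0],[0,0,0,0,0,0,0],[0,0,0,0,0,0,0]]' 40
```

```text
time_s: 11.97
tcp_pos: [0.5368, -0.1895, 0.0987]
eef_rot: [-146.4, 25.5, -107.2]
contact_force: [-6.5, 3.1, 2.0]
gripper_width: 0.0077
gripper_force: 40.0
```

```bash
python3 -m creep '[[0,-0.08,0.05,0.17,0,0,0],[0,-0.12,0.08,0.26,0,0,0],[0,-0.21,0.14,0.43,0,0,0],[0,-0.25,0.16,0.52,0,0,0],[0,-0.25,0.16,0.52,0,0,0],[0,-0.25,0.16,0.52,0,0,0],[0,-0.25,0.16,0.52,0,0,0],[0,-0.25,0.16,0.52,0,0,0]]'
python3 -m creep '[[0,-0.25,0.16,0.52,0,0,0],[0,-0.25,0.16,0.52,0,0,0],[0,-0.2,0.16,0.4,0,0,0],[0,0,0,0,0,0,0],[0,0,0,0,0,0,0]]'
python3 - <<'E'
from plan import *
q0=now()[2]
for h in(.14,.012):
  print(h);show(tray(6.28,h,30,-1),k=30)
E
```

```text
time_s: 12.63
tcp_pos: [0.4957, -0.1637, 0.186]
eef_rot: [-146.4, 25.5, -107.2]
contact_force: [-0.2, 0.6, -4.7]
gripper_width: 0.0078
gripper_force: 40.0
time_s: 13.05
tcp_pos: [0.4788, -0.1514, 0.2219]
eef_rot: [-146.2, 25.5, -107.1]
contact_force: [0.0, 0.3, -4.5]
gripper_width: 0.0079
gripper_force: 40.0
0.14
shift [ 3.84 17.34 -1.13] turn [ 7.3 29.8 38.5] |turn| 49.3
  end q [ 24.6  17.3  -2.4 -31.9 -63.9  -5.7] max step/row [2.6 1.4 1.9 1.7 1.5 2.7]
ok
0.012
shift [ 3.84 17.34 -6.25] turn [ 7.3 29.8 38.5] |turn| 49.3
  end q [ 23.8  25.3  -7.8 -36.5 -53.2   3.9] max step/row [2.4 1.6 1.7 1.1 1.3 1.9]
ok
```

The stand is held: the width is 7.9 mm and the wrist carries about 4.5 N. Carrying it to the tray.

```bash
python3 -m creep '[[0,0.1,0.3,0.1,0.37,1.49,1.93],[0,0.15,0.6,0.2,0.37,1.49,1.93],[0,0.2,0.9,0.2,0.37,1.49,1.93],[0,0.2,0.9,0,0.37,1.49,1.93],[0,0.2,0.9,0,0.37,1.49,1.93],[0,0.2,0.9,0,0.37,1.49,1.93],[0,0.2,0.9,0,0.37,1.49,1.93],[0,0.2,0.9,0,0.37,1.49,1.93]]' >/dev/null
python3 -m creep '[[0,0.2,0.9,0,0.37,1.49,1.93],[0,0.2,0.9,0,0.37,1.49,1.93],[0,0.2,0.9,0,0.37,1.49,1.93],[0,0.2,0.9,0,0.37,1.49,1.93],[0,0.2,0.9,0,0.37,1.49,1.93],[0,0.2,0.9,0,0.37,1.49,1.93],[0,0.2,0.9,0,0.37,1.49,1.93],[0,0.2,0.9,0,0.37,1.49,1.93]]'
python3 - <<'E'
from plan import *
show(tray(6.28,.14,30,-1))
E
```

```text
time_s: 14.38
tcp_pos: [0.5558, 0.1863, 0.2324]
eef_rot: [-173.6, 28.2, -88.3]
contact_force: [-0.0, -0.3, -4.3]
gripper_width: 0.0078
gripper_force: 40.0
shift [ 0.76  3.83 -1.55] turn [1.5 5.7 7.6] |turn| 9.7
  end q [ 24.6  17.3  -2.4 -31.9 -63.9  -5.7] max step/row [0.3 0.6 0.6 0.2 0.3 0.1]
ok
```

```bash
python3 -m creep '[[0,0.15,0.8,-0.2,0.37,1.43,1.9],[0,0.15,0.8,-0.2,0.37,1.43,1.9],[0,0.15,0.8,-0.2,0.37,1.43,1.9],[0,0.15,0.8,-0.2,0.37,1.43,1.9],[0,0.1,0.4,-0.3,0,0,0],[0,0.06,0.2,-0.45,0,0,0],[0,0,0,0,0,0,0],[0,0,0,0,0,0,0]]'
python3 - <<'E'
from plan import *
show(tray(6.28,.06,30,-1))
st=lambda z:world(np.r_[TR[:2],6.28],np.vstack([box([-.022,-.055,0],[.022,.055,.01]),box([-.022,-.055,0],[-.014,.055,.085])])+[0,0,z])
s=np.array(r.get_state()["tcp_pos"]);t=tray(6.28,.06,30,-1)[0]
im=[]
for nm in("top","side"):
    p=capture(nm);f=p["frame"][:,:,::-1].copy()
    for X,c in((world(TR,box([-.09,-.085,.0],[.09,.085,.022])),(0,255,0)),(st(.06)+(s-t),(255,0,0))):
        q=proj(p,X);cv2.polylines(f,[cv2.convexHull(np.round(q*8).astype(np.int32))],True,c,1,cv2.LINE_AA,3)
    a=(130,90) if nm=="top" else (110,215)
    im.append(cv2.resize(f[a[1]:a[1]+100,a[0]:a[0]+100],(400,400),interpolation=2))
cv2.imwrite("pics/p5.png",np.hstack(im))
E
```

```text
time_s: 15.05
tcp_pos: [0.5737, 0.2796, 0.1934]
eef_rot: [-180.0, 29.9, -83.8]
contact_force: [-0.7, 0.0, -3.5]
gripper_width: 0.0079
gripper_force: 40.0
shift [ 0.05  0.1  -3.19] turn [0.1 0.  0.1] |turn| 0.2
  end q [ 24.2  22.   -6.2 -34.6 -57.    0.1] max step/row [0.  0.3 0.3 0.2 0.4 0.4]
ok
```

View pics/p5.png

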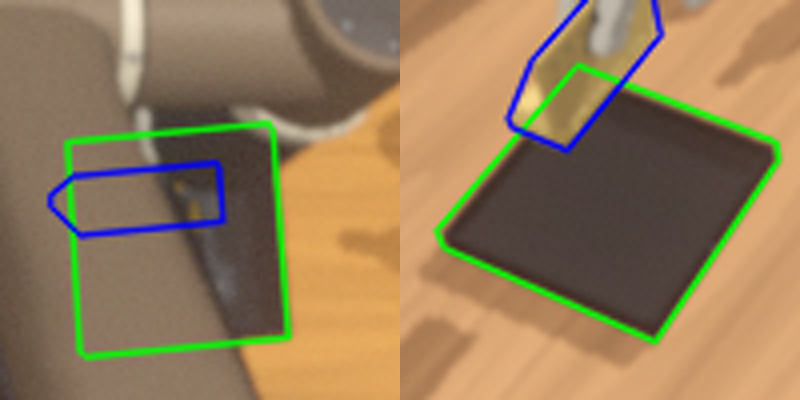

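The tray model fits, and the held stand (right panel, (570,100)) is upright and over the tray. Lowering.

```bash
python3 -m creep '[[0,0.05,0.1,-0.4,0,0,0],[0,0,0,-0.65,0,0,0],[0,0,0,-0.7,0,0,0],[0,0,0,-0.7,0,0,0],[0,0,0,-0.7,0,0,0],[0,0,0,-0.7,0,0,0],[0,0,0,-0.6,0,0,0],[0,0,0,-0.4,0,0,0]]'
python3 -m creep '[[0,0,0,-0.1,0,0,0],[0,0,0,0,0,0,0]]'
python3 - <<'E'
from plan import *
show(tray(6.28,.005,30,-1))
E
```

```text
time_s: 15.82
tcp_pos: [0.5753, 0.2824, 0.0721]
eef_rot: [-179.9, 30.0, -83.8]
contact_force: [-0.1, 0.1, -4.2]
gripper_width: 0.0077
gripper_force: 40.0
time_s: 15.98
tcp_pos: [0.5756, 0.2826, 0.0706]
eef_rot: [-179.9, 30.0, -83.8]
contact_force: [0.1, 0.2, -4.4]
gripper_width: 0.0076
gripper_force: 40.0
shift [-0.03 -0.02 -0.48] turn [0.  0.1 0.2] |turn| 0.2
  end q [ 23.7  25.9  -7.9 -36.9 -52.7   4.5] max step/row [0.  0.1 0.1 0.  0.  0.1]
ok
```

```bash
python3 -m creep '[[0,0,0,-0.1,0,0,0],[0,0,0,-0.1,0,0,0],[0,0,0,-0.05,0,0,0],[0,0,0,-0.05,0,0,0],[0,0,0,0,0,0,0]]'
python3 -m creep '[[0,0,0,-0.04,0,0,0],[0,0,0,-0.04,0,0,0],[0,0,0,0,0,0,0]]'
```

```text
time_s: 16.4
tcp_pos: [0.5758, 0.2829, 0.0642]
eef_rot: [-179.8, 30.0, -83.7]
contact_force: [-0.5, 0.7, -4.7]
gripper_width: 0.0075
gripper_force: 40.0
time_s: 16.65
tcp_pos: [0.5758, 0.2828, 0.0619]
eef_rot: [-179.8, 30.0, -83.8]
contact_force: [0.6, 1.0, -3.7]
gripper_width: 0.0079
gripper_force: 40.0
```

```bash
python3 -m creep '[[0,0,0,-0.04,0,0,0],[0,0,0,-0.04,0,0,0],[0,0,0,0,0,0,0]]'; python3 -m creep '[[0,0,0,-0.04,0,0,0],[0,0,0,-0.04,0,0,0],[0,0,0,0,0,0,0]]'
```

```text
time_s: 16.9
tcp_pos: [0.5757, 0.2828, 0.0597]
eef_rot: [-179.8, 30.0, -83.8]
contact_force: [-0.5, -0.0, -4.3]
gripper_width: 0.0081
gripper_force: 40.0
time_s: 17.15
tcp_pos: [0.5757, 0.2827, 0.0577]
eef_rot: [-179.8, 30.0, -83.8]
contact_force: [0.6, -0.0, -3.9]
gripper_width: 0.0077
gripper_force: 40.0
```

```bash
python3 -m creep '[[0,0,0,-0.04,0,0,0],[0,0,0,-0.02,0,0,0],[0,0,0,0,0,0,0]]'; python3 -m creep '[[0,0,0,-0.03,0,0,0],[0,0,0,-0.02,0,0,0],[0,0,0,0,0,0,0]]'
```

```text
time_s: 17.4
tcp_pos: [0.5757, 0.2828, 0.0564]
eef_rot: [-179.8, 30.0, -83.8]
contact_force: [0.2, -0.2, -3.5]
gripper_width: 0.0078
gripper_force: 40.0
time_s: 17.65
tcp_pos: [0.5758, 0.2828, 0.0553]
eef_rot: [-179.8, 30.0, -83.7]
contact_force: [-0.4, -0.2, -4.1]
gripper_width: 0.0078
gripper_force: 40.0
```

```bash
python3 -m creep '[[0,0,0,-0.03,0,0,0],[0,0,0,-0.02,0,0,0],[0,0,0,0,0,0,0]]' | grep -E 'tcp|contact'; python3 -m creep '[[0,0,0,-0.03,0,0,0],[0,0,0,-0.02,0,0,0],[0,0,0,0,0,0,0]]'| grep -E 'tcp|contact'; python3 -m creep '[[0,0,0,-0.02,0,0,0],[0,0,0,-0.02,0,0,0],[0,0,0,0,0,0,0]]'| grep -E 'tcp|contact'
```

```text
tcp_pos: [0.576, 0.2829, 0.0552]
contact_force: [-2.1, -2.1, 4.9]
tcp_pos: [0.576, 0.283, 0.0552]
contact_force: [-5.3, -4.8, 14.5]
tcp_pos: [0.576, 0.283, 0.0552]
contact_force: [-7.8, -5.6, 21.2]
```

Contact: 21 N with no further descent. I'll unload it, open slowly and withdraw along the tool axis.

```bash
python3 -m creep '[[0,0,0,0.05,0,0,0],[0,0,0,0.03,0,0,0],[0,0,0,0,0,0,0]]' | grep contact
python3 -m creep '[[9,0,0,0,0,0,0],[12,0,0,0,0,0,0],[16,0,0,0,0,0,0],[20,0,0,0,0,0,0],[30,0,0,0,0,0,0],[36,0,0,0,0,0,0],[36,0,0,0,0,0,0]]' 
python3 -m creep '[[36,0.01,-0.1,0.17,0,0,0],[36,0.02,-0.2,0.35,0,0,0],[36,0.03,-0.3,0.52,0,0,0],[36,0.03,-0.3,0.52,0,0,0],[36,0.03,-0.3,0.52,0,0,0],[36,0.04,-0.4,0.7,0,0,0],[36,0.04,-0.4,0.7,0,0,0],[36,0.04,-0.4,0.7,0,0,0]]'
python3 -m creep '[[36,0,-0.8,0.7,0,0,0],[36,0,-1,0.5,0,0,0],[36,0,-1,0.5,0,0,0],[36,-0.3,-1,0.2,0,0,0],[36,-0.3,-1,0,0,0,0],[36,-0.3,-1,0,0,0,0],[36,-0.3,-0.8,0,0,0,0],[36,0,0,0,0,0,0]]'
python3 - <<'E'
from h import *
T=capture("top");S=capture("side")
a=T["frame"][90:190,130:250,::-1];b=S["frame"][205:305,110:230,::-1];c=T["frame"][90:190,270:390,::-1];d=S["frame"][120:220,190:310,::-1]
g=lambda f:cv2.resize(f,(360,300),interpolation=2)
cv2.imwrite("pics/end.png",np.vstack([np.hstack([g(a),g(b)]),np.hstack([g(c),g(d)])]))
E
```

```text
contact_force: [-4.0, -2.0, 11.2]
time_s: 19.23
tcp_pos: [0.5758, 0.2828, 0.0536]
eef_rot: [-179.8, 30.0, -83.8]
contact_force: [-0.1, 0.2, -0.2]
gripper_width: 0.0331
gripper_force: 0.0
time_s: 19.9
tcp_pos: [0.5821, 0.2215, 0.1608]
eef_rot: [-179.7, 30.0, -83.7]
contact_force: [0.6, -0.3, -0.8]
gripper_width: 0.0361
gripper_force: 0.0
time_s: 20.57
tcp_pos: [0.551, 0.0538, 0.2075]
eef_rot: [-179.7, 29.9, -83.9]
contact_force: [0.7, 0.4, 0.9]
gripper_width: 0.0364
gripper_force: 0.0
```

View pics/end.png

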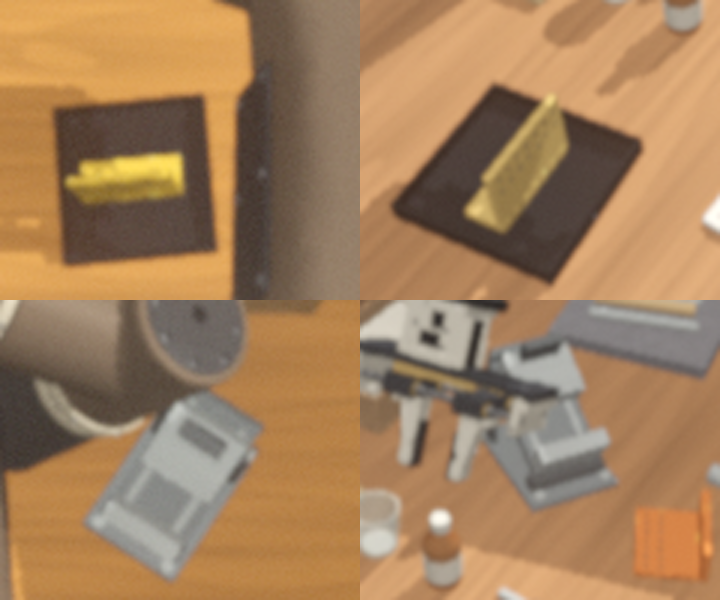

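The brass stand is upright in the middle of the tray (top-left panel, (125,180)). The jaw is still open (bottom-left, (180,450)), the bottle and jar are in place, and the gripper is clear of everything.

```bash
python3 -c "
from plant import close_job
print(close_job())"
```

```text
the job is handed in; nothing more can be done
None
```

I handed the job in at about 21 s of robot time: the jaw is fully open and the brass stand is standing upright on the tray floor, released, with the bottle, jar and other bystanders left in place. The hand-in call returned no verdict.

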